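# Turn the round coaster cork side up on the draining board

### The job

Pick up the turner by its handle, slide its blade under the overhanging edge of the round coaster and flip the coaster over, so that it lies flat with its cork side up on the raised half of the draining board. Do it with the turner only: do not touch the round coaster with the fingers or the arm, and leave the square coaster as it is. Then stand the turner back on its blade on the bare ledge and let go.

Things in the scene. Friction and masses are not known exactly. Their poses are not given: they have to be found in the camera images.
- turner_grip (a point): Cranked turner standing on its flat steel blade (170 g): centre of its level wooden handle, 20 wide x 20 high, 18 ahead to 72 mm behind this point, 65 mm above the ledge. x: to the blade, y: across, z: up. Blade level, 64 wide, 3 thick, underside 65 mm below the point, from 50 to 130 mm ahead (straight front edge); thin shank to the handle. At first it points to +y of the room, up to 35 deg off.
- coaster: Round coaster to flip: loose wooden disc, 100 mm across, 8 thick, 60 g. Origin: centre of its cork face, down at first; z from cork to wood face. It lies 20 mm above the ledge on the board's lower half, far rim 2-4 mm from the step, near rim 36-38 mm past the board's front edge with free space below. Levered up there, its far rim catches on the step; past upright it falls onto the raised half.
- square_coaster: Bystander beside the round coaster, on either side of it: square coaster of the same wood and cork, 96 x 96 x 8 mm, overhanging the board alike, its centre about 130 mm from the round one's. Origin: centre of its underside. Leave it alone.
- board: Fixed stepped wooden draining board on the ledge, 270 mm along x, 200 along y. Origin: on the ledge under the middle of the step; x along the step, y from the lower to the raised half. Lower half: y = -66 (front edge) to 0, 20 mm high. Raised half: y = 0 to 134, 26 mm high. The coasters lie on the lower half at x = -65 and +65 mm.
Things that resemble listed ones, but are neither listed nor needed, are in the scene too. Of the things shaped like the part that bears turner_grip, the bare steel one is meant.

How it is judged:
By the outcome, as a careful person would: the job done as asked, in the order asked, and still so for the second after the job is handed in, with the robot touching nothing.
It also fails if it takes over 54 s, if anything falls off the work surface, if the arm or the gripper's body presses on something with over 40 N, if the wrist force passes 120 N, or if a joint passes its speed limit or range.

### The arm

A 6-joint arm with a two-finger parallel gripper is mounted at the origin on the work surface. World frame = base frame: x ahead of the robot, y to its left, z up, the work surface at z = 0. Lengths are in m, angles in degrees, forces in N, time in s.
With the tool pointing down it reaches from about 0.4 to 0.825 m from the base axis. Payload 7 kg.
Tool frame: the origin (TCP) lies midway between the tips of the shut fingers; the grasp point (between the pads) lies ctrl.tcp_to_grasp behind it (ctrl.tcp_to_grasp is the distance from the TCP to the grasp point, in m); z points along the fingers, y is the line along which they close (so a half turn about z gives the same grasp; the last joint's range is limited). The gripper opens to 88 mm and grips with 3 to 60 N. Pads are 19 mm wide; open, the fingers measure 130 mm over their backs; the gripper's body (78 mm by 193 mm) begins 47 mm behind the grasp point.
Start: joints at [-51.045, 20.546, 0.682, 0, -70.136, -16.507], TCP at [0.258, -0.624, 0.227] pointing down, gripper open.
Joint ranges: [-176.03, 176.03], [-82.01, 121.73], [-58.28, 71.71], [-173.87, 95.51], [-174.79, -0.11], [-173.66, 173.66]. Speed limits (degrees/s): [136.94, 136.94, 172.46, 180, 180, 180].

### API

Orientations are given as [roll, pitch, yaw] about the fixed x, y, z axes, in that order (R = Rz(yaw) Ry(pitch) Rx(roll)).
In Python, from plant import ctrl, imaging, close_job gives the robot as it stands.
- The arm moves only by the shell command python3 -m crank 'ROWS'. ROWS is JSON, a list of rows, each a list of 3 entries, a list of its own where there are three numbers: the shift along the world's x, y, z in m, then the turn, a rotation vector about the world's x, y, z in degrees, then the opening, from -1 (shut) to 1 (fully open), so that 0 is half open. A call has 1 to 12 rows; each row shifts and turns the commanded pose from where the row before left it; what a row does not reach is not made up. A row lasts 1/10 s, in which the tool goes at most 50 mm and 8.59 degrees, less where a joint would pass 70% of its speed; a pose out of reach is approached as far as the arm can. A call is refused whole if a number of a shift passes 0.05 or a number of a turn 8.59, either way. A call with a gripper value outside its range is refused whole. The fingers move at their own pace and stop on an object; the grip force is fixed at half the most. Time passes only in rows, so rows that do not move let the fingers close. It gives the time, the measured TCP pose, the force, the opening and the grip force at its end, in the units of the state.
- ctrl.get_obs(): the state, without advancing time (a new reading comes with each control period).
- imaging.snapshot(name): name is "side" or "top" or "wrist"; returns (picture, depth): 400x640x3 uint8, blue, green, red; 400x640 float32, m along the optical axis (not along the pixel's ray), 0 where there is no reading.
- imaging.camera_model(name): a dict with "mtx" (3x3 intrinsics, pixels), "R" (3x3) and "t" (3): a world point X has camera coordinates R X + t. Camera axes: x right, y down, z forward; pixel columns grow to the right and rows downward; lengths in m; the calibration is good to about 2 mm. A picture is of the moment at which its call begins: read the wrist's pose just before it. camera_model takes no time and is no camera call; for the wrist camera it gives the pose at the moment of the call.
- close_job(): hands the job in; it is judged then, once.
The state is a dict: "clock": time; "joint_pos": joint angles; "qvel": joint speeds; "tau": joint torques, N m; "tool_pos": TCP position; "orientation": TCP orientation; "force": force on the tool from outside, world axes, zero at the start; "moment": the same for the moment, N m; "opening": finger opening in m; "gripper_force": force on a finger pad.
Only numpy, scipy, OpenCV 4.12 (cv2) and the standard library are available. Lean on these libraries where they do the work, as an engineer would, in place of code of your own. Each camera call takes 0.05 s, during which the arm holds its last target. There are 200 camera calls.

## Working session

There is one attempt and no reset: what is moved stays moved. The work goes in short steps, Python scripts to look and compute and a shell command to move; the robot and the scene stay as the last step left them, time stands still between calls to the robot, and variables do not carry over. Pictures are saved under pics/ and viewed, at most 10 in all, crops included, and the job is handed in when it is done.

```bash
mkdir -p pics; python3 - <<'E'
from plant import ctrl, imaging
import cv2,numpy as np
for n in("top","side"):
    p,d=imaging.snapshot(n); cv2.imwrite(f"pics/{n}0.png",p); np.save(f"{n}0.npy",d)
    m=imaging.camera_model(n); print(n,m)
print(ctrl.tcp_to_grasp); o=ctrl.get_obs(); print(o)
E
```

```text
top {'mtx': array([[429.01003335,   0.        , 313.19786494],
       [  0.        , 429.01003335, 202.21045892],
       [  0.        ,   0.        ,   1.        ]]), 'R': array([[ 0.01701332, -0.99945264,  0.02837188],
       [-0.99256202, -0.02030351, -0.12003499],
       [ 0.12054534, -0.02611865, -0.99236417]]), 't': array([-0.10625791,  0.4791384 ,  0.88079395])}
side {'mtx': array([[406.70154122,   0.        , 325.129875  ],
       [  0.        , 406.70154122, 197.91285472],
       [  0.        ,   0.        ,   1.        ]]), 'R': array([[-0.91588969, -0.4013901 ,  0.00566313],
       [-0.27783633,  0.62365671, -0.73065674],
       [ 0.28974654, -0.6707744 , -0.6827215 ]]), 't': array([0.41594038, 0.23232049, 0.85401715])}
0.0188
{'clock': 0.1, 'joint_pos': array([-5.10424667e+01,  2.05863423e+01,  6.38774061e-01, -1.74743359e-02,
       -7.01348690e+01, -1.65101654e+01]), 'qvel': array([-0.03048557, -0.06549733,  0.20535814,  0.02890508, -0.01060251,
       -0.03425128]), 'tau': array([-1.53244306e-03, -5.84162021e+01,  2.93754458e+01,  7.01560602e+00,
        1.02070600e-02, -4.16444470e-05]), 'tool_pos': array([ 0.25758255, -0.62345049,  0.22572646]), 'orientation': array([ 1.79916293e+02, -7.67897856e-03, -1.57558576e+02]), 'force': array([-0.18086624, -0.21245436,  0.49694523]), 'moment': array([ 0.02678105, -0.00116523, -0.04526452]), 'gripper_force': 0.0, 'opening': 0.08757277993699217}
```

View pics/top0.png

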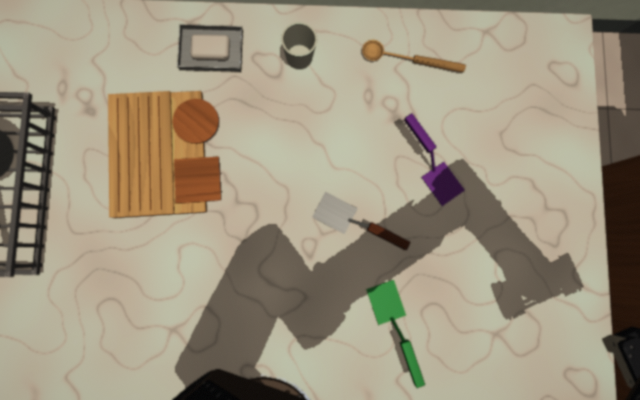

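View pics/side0.png

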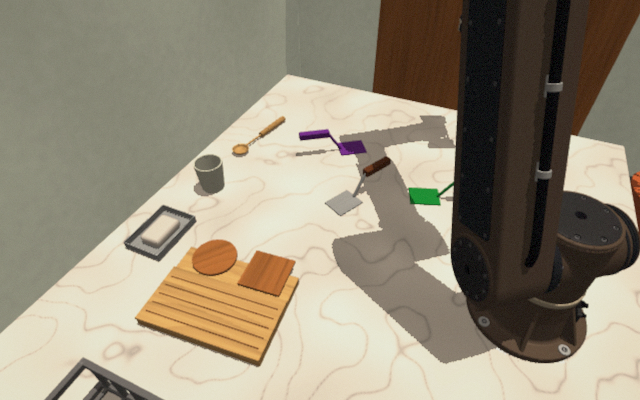

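The top picture shows these candidates for the turner:
- Bare steel blade at (335,212), with its brown handle at (388,236).
- Purple copy at (443,184).
- Green copy at (387,302).
- Wooden spoon at (415,58).

The bare steel one is meant. The round coaster is at (196,121), the square one at (198,180), and the board at (155,155).

```bash
cat > h.py <<'E'
import cv2,numpy as np
from plant import ctrl,imaging
def ray(n,px,z,m=None):
    m=m or imaging.camera_model(n)
    R=np.array(m["R"]);t=np.array(m["t"]);K=np.array(m["mtx"])
    px=np.atleast_2d(np.asarray(px,float))
    d=(np.linalg.inv(K)@np.c_[px,np.ones(len(px))].T).T@R
    c=-R.T@t
    return c+d*((z-c[2])/d[:,2])[:,None]
def big(mask,roi):
    x0,y0,x1,y1=roi; mm=np.zeros_like(mask);mm[y0:y1,x0:x1]=mask[y0:y1,x0:x1]
    cs,_=cv2.findContours(mm,cv2.RETR_EXTERNAL,cv2.CHAIN_APPROX_NONE)
    return max(cs,key=cv2.contourArea)[:,0,:].astype(np.float32)
E
python3 - <<'E'
from h import *
p=cv2.imread("pics/top0.png"); hsv=cv2.cvtColor(p,cv2.COLOR_BGR2HSV)
for q in[(388,236),(375,230),(335,212),(325,205),(196,121),(150,150),(198,180),(300,190),(208,150),(400,225)]: print(q,hsv[q[1],q[0]])
cv2.imwrite("pics/crop1.png",cv2.resize(p[180:260,300:420],None,fx=6,fy=6,interpolation=cv2.INTER_CUBIC))
# coasters
H,S,V=cv2.split(hsv)
m=((H<14)&(S>120)).astype(np.uint8)*255
for nm,roi in(("round",(165,90,225,146)),("sq",(165,152,230,210)),("handle",(362,218,415,255))):
    mm=m if nm!="handle" else ((V<110)&(S>110)).astype(np.uint8)*255
    c=big(mm,roi); z={"round":.028,"sq":.028,"handle":.065}[nm]
    w=ray("top",c,z)[:,:2].astype(np.float32)
    print(nm,len(c),cv2.minAreaRect(c),cv2.minEnclosingCircle(w),cv2.minAreaRect(w))
m=((S>95)&(H>8)|((H<14)&(S>120))).astype(np.uint8)*255
c=big(m,(100,85,212,222)); w=ray("top",c,.024)[:,:2].astype(np.float32); print("board",cv2.minAreaRect(c),cv2.minAreaRect(w))
m=((S<45)).astype(np.uint8)*255
c=big(m,(305,185,362,237)); w=ray("top",c,.003)[:,:2].astype(np.float32); print("blade",cv2.minAreaRect(c),cv2.minAreaRect(w))
E
```

```text
(388, 236) [  9 184  36]
(375, 230) [  9 185  77]
(335, 212) [ 21  27 163]
(325, 205) [ 19  27 161]
(196, 121) [ 11 182 137]
(150, 150) [ 15 153 158]
(198, 180) [ 11 182 143]
(300, 190) [ 24  39 192]
(208, 150) [ 21  43 191]
(400, 225) [ 18  55 102]
round 126 ((195.5, 120.5), (43.0, 45.0), 90.0) ((0.6536911725997925, 0.16045992076396942), 0.05046559497714043) ((0.6543912291526794, 0.16025280952453613), (0.09590580314397812, 0.09665702283382416), 1.4074008464813232)
sq 168 ((196.88308715820312, 179.3953857421875), (44.154136657714844, 45.09712600708008), 86.8201675415039) ((0.5255051851272583, 0.15038777887821198), 0.06369142979383469) ((0.5253025889396667, 0.15097635984420776), (0.09570500254631042, 0.09522417932748795), 5.419932842254639)
handle 88 ((388.3000183105469, 235.4000244140625), (43.826927185058594, 9.391485214233398), 26.56505012512207) ((0.4107939898967743, -0.24958989024162292), 0.04446650296449661) ((0.41206270456314087, -0.25016331672668457), (0.08862235397100449, 0.019277678802609444), 64.41275787353516)
board ((159.5, 154.0), (126.0, 103.0), 90.0) ((0.5838645100593567, 0.23266911506652832), (0.2716740369796753, 0.2216804325580597), 4.2201690673828125)
blade ((333.0, 210.5), (51.0, 56.0), 90.0) ((0.4674731194972992, -0.1421419382095337), (0.11221789568662643, 0.12351573258638382), 1.1066875457763672)
```

View pics/crop1.png

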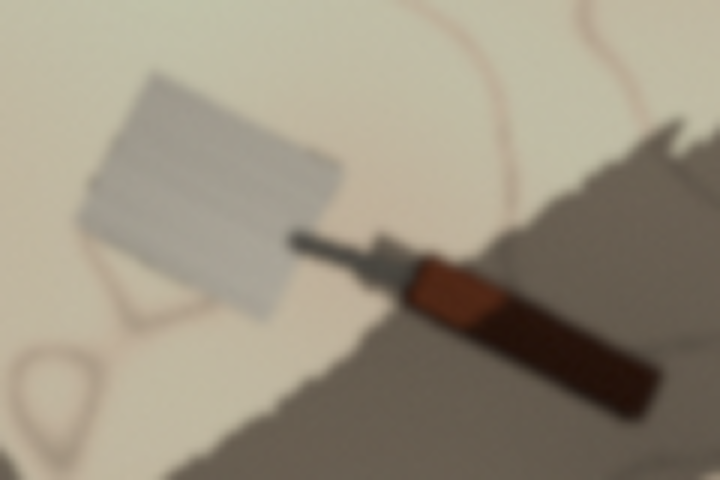

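The crop confirms the bare steel blade, with corners near (326,192), (357,207), (345,233) and (313,216), and a brown handle. From the measurements, the grip point is near (0.424,-0.226) heading about 64.4°. The board is yawed about 4.2°, and the round coaster is centred at (0.654,0.160).

```bash
python3 -m crank '[[[0.017,0.04,0],[0,0,4.2],1],[[0.017,0.04,0],[0,0,4.2],1],[[0.017,0.04,0],[0,0,4.2],1],[[0.017,0.04,0],[0,0,4.2],1],[[0.017,0.04,0],[0,0,4.2],1],[[0.017,0.04,0],[0,0,4.2],1],[[0.017,0.04,0],[0,0,4.2],1],[[0.017,0.04,0],[0,0,4.2],1],[[0.017,0.04,0],[0,0,4.2],1],[[0.016,0.043,0],[0,0,4.2],1],[[0,0,0],[0,0,0],1],[[0,0,0],[0,0,0],1]]'
python3 - <<'E'
from h import *
m=imaging.camera_model("wrist"); print(ctrl.get_obs()["tool_pos"],ctrl.get_obs()["orientation"])
p,d=imaging.snapshot("wrist"); cv2.imwrite("pics/w1.png",p)
import pickle; pickle.dump(m,open("w1.pkl","wb"))
E
```

```text
clock: 1.3
tool_pos: [0.427, -0.2197, 0.2265]
orientation: [180.0, 0.0, -115.4]
force: [0.7, 0.4, 0.4]
opening: 0.0876
gripper_force: 0.0
[ 0.42701668 -0.21970847  0.22651737] [ 1.79991244e+02  1.31299023e-03 -1.15400781e+02]
```

View pics/w1.png

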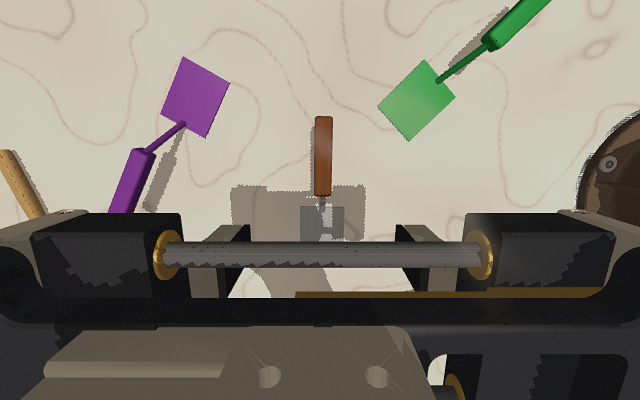

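The wrist view shows the steel turner's brown handle standing upright in the image, from (324,116) to (324,196), between the fingers. The blade is below it at (322,222). Next I'll refine the handle pose at its top face height.

```bash
python3 - <<'E'
from h import *
import pickle; m=pickle.load(open("w1.pkl","rb"))
p=cv2.imread("pics/w1.png"); H,S,V=cv2.split(cv2.cvtColor(p,cv2.COLOR_BGR2HSV))
mk=((H<16)&(S>110)).astype(np.uint8)*255
c=big(mk,(300,105,350,202)); w=ray("wrist",c,.075,m)[:,:2].astype(np.float32)
r=cv2.minAreaRect(w); print(cv2.boundingRect(c.astype(np.int32)),r)
l=cv2.fitLine(w,cv2.DIST_L2,0,.01,.01).ravel(); print(np.degrees(np.arctan2(l[1],l[0])),l)
E
```

```text
(314, 116, 19, 81) ((0.4113289713859558, -0.24921344220638275), (0.0882965624332428, 0.019200338050723076), 63.68510055541992)
63.422962 [ 0.44740078  0.8943336   0.41087914 -0.25048873]
```

```bash
python3 -m crank '[[[-0.001,0,-0.04],[0,0,-0.8],1],[[0,0,-0.04],[0,0,0],1],[[0,0,-0.04],[0,0,0],1],[[0,0,-0.04],[0,0,0],1],[[0,0,-0.02],[0,0,0],1],[[0,0,0],[0,0,0],1],[[0,0,0],[0,0,0],-1],[[0,0,0],[0,0,0],-1],[[0,0,0],[0,0,0],-1],[[0,0,0],[0,0,0],-1],[[0,0,0],[0,0,0],-1],[[0,0,0],[0,0,0],-1]]'
python3 -m crank '[[[0,0,0],[0,0,0],-1],[[0,0,0],[0,0,0],-1],[[0,0,0],[0,0,0],-1]]'
```

```text
clock: 2.55
tool_pos: [0.4259, -0.2208, 0.047]
orientation: [-180.0, 0.0, -116.3]
force: [-0.3, 1.0, -0.1]
opening: 0.0451
gripper_force: 0.0
clock: 2.85
tool_pos: [0.4257, -0.2208, 0.0465]
orientation: [180.0, -0.0, -116.3]
force: [0.5, 0.1, -0.3]
opening: 0.0215
gripper_force: 0.3
```

```bash
python3 -m crank '[[[0,0,0],[0,0,0],-1],[[0,0,0],[0,0,0],-1],[[0,0,0],[0,0,0],-1],[[0,0,0.02],[0,0,0],-1],[[0,0,0.03],[0,0,0],-1],[[0,0,0.02],[0,0,0],-1]]'
python3 -m crank '[[[0.03,0.022,0],[0,0,3.8],-1],[[0.03,0.022,0],[0,0,3.8],-1],[[0.03,0.022,0],[0,0,3.8],-1],[[0.03,0.022,0],[0,0,3.8],-1],[[0.03,0.022,0],[0,0,3.8],-1],[[0.03,0.022,0],[0,0,3.8],-1],[[0.03,0.022,0],[0,0,3.8],-1],[[0.03,0.022,0],[0,0,3.9],-1],[[0.003,0.002,0],[0,0,0],-1],[[0,0,0],[0,0,0],-1],[[0,0,0],[0,0,0],-1]]'
python3 - <<'E'
from h import *
for n in("top","side"):
    p,d=imaging.snapshot(n); cv2.imwrite(f"pics/{n}2.png",p)
a=cv2.imread("pics/top2.png")[70:230,90:330]; b=cv2.imread("pics/side2.png")[130:330,130:430]
a=cv2.resize(a,(800,533)[:2],interpolation=cv2.INTER_CUBIC);
cv2.imwrite("pics/t2c.png",a); cv2.imwrite("pics/s2c.png",cv2.resize(b,(800,533),interpolation=cv2.INTER_CUBIC))
E
```

```text
clock: 3.45
tool_pos: [0.4258, -0.2209, 0.1178]
orientation: [-180.0, -0.0, -116.3]
force: [0.7, -0.1, -1.1]
opening: 0.0197
gripper_force: 30.0
clock: 4.55
tool_pos: [0.6676, -0.0432, 0.1159]
orientation: [179.9, -0.0, -85.9]
force: [0.3, -0.8, -1.5]
opening: 0.0196
gripper_force: 30.0
```

View pics/t2c.png

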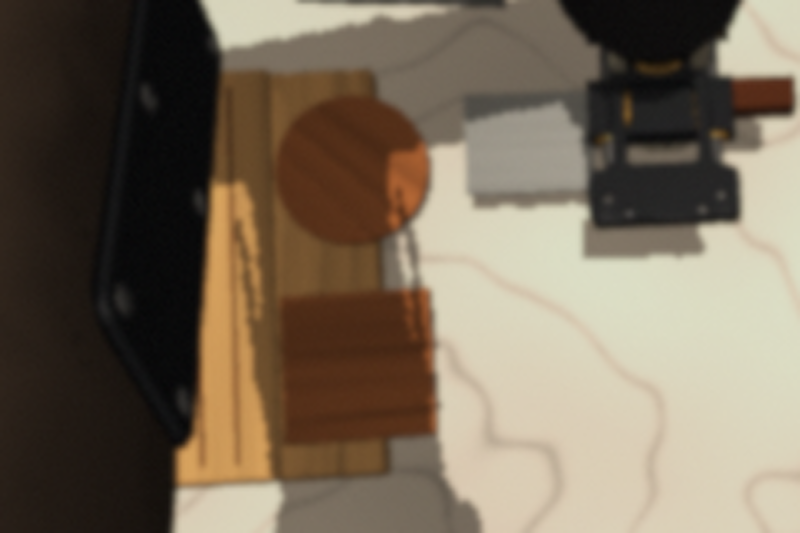

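View pics/s2c.png

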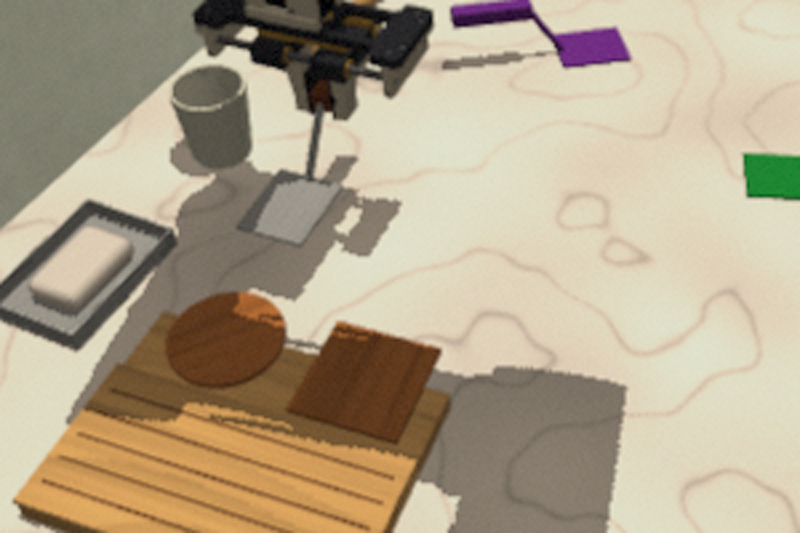

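The top crop shows the blade's front corners at (229.5,99) and (230.4,127.6) in full-image pixels, heading for the round coaster. The side crop shows the same corners at (219,216) and (242.5,221.6), with the rear ones at (233,194) and (258,200). I'll triangulate them.

```bash
cat >> h.py <<'E'
def tri(a,b):
    P=[]
    for n in("top","side"):
        m=imaging.camera_model(n); P.append(np.array(m["mtx"])@np.c_[m["R"],m["t"]])
    X=cv2.triangulatePoints(P[0],P[1],np.float64(a).T,np.float64(b).T); return (X[:3]/X[3]).T
E
python3 - <<'E'
from h import *
T=tri([(229.5,99.1),(230.4,127.6)],[(218.9,215.9),(242.5,221.6)]); print(T); d=T[0]-T[1]; print(np.degrees(np.arctan2(d[1],d[0])),T.mean(0))
# rear corners assumed at candidate heights
for z in(.06,.065,.07,.075): print(z,ray("side",[(233.1,193.8),(258.2,199.8)],z).mean(0),ray("side",[(218.9,215.9),(242.5,221.6)],z).mean(0))
# board/coaster geometry from both views
for n in("top","side"):
    p=cv2.imread(f"pics/{n}0.png"); H,S,V=cv2.split(cv2.cvtColor(p,cv2.COLOR_BGR2HSV))
    roi=(165,90,225,146) if n=="top" else (185,235,240,277)
    mk=((H<13)&(S>165)).astype(np.uint8)*255
    c=big(mk,roi); (e,ax,an)=cv2.fitEllipse(cv2.convexHull(c)); w=ray(n,c,.028)[:,:2].astype(np.float32)
    print(n,e,ax,ray(n,e,.028),cv2.minAreaRect(w))
E
```

```text
[[0.68978777 0.08206916 0.06787608]
 [0.62795343 0.07729475 0.07039242]]
4.415213476763133 [0.6588706  0.07968195 0.06913425]
0.06 [ 0.67374585 -0.00660328  0.06      ] [0.66543899 0.07277981 0.06      ]
0.065 [ 0.67030104 -0.00224725  0.065     ] [0.66205433 0.07656098 0.065     ]
0.07 [0.66685623 0.00210879 0.07      ] [0.65866968 0.08034215 0.07      ]
0.075 [0.66341142 0.00646482 0.075     ] [0.65528502 0.08412332 0.075     ]
top (195.16390991210938, 120.7231674194336) (42.801395416259766, 43.51375961303711) [[0.65355908 0.16095186 0.028     ]] ((0.6538309454917908, 0.16099676489830017), (0.09374882280826569, 0.09353866428136826), 66.55525970458984)Traceback (most recent call last):
  File "<stdin>", line 10, in <module>
cv2.error: OpenCV(4.12.0) /io/opencv/modules/imgproc/src/shapedescr.cpp:361: error: (-201:Incorrect size of input array) There should be at least 5 points to fit the ellipse in function 'fitEllipseNoDirect'
```

The blade is level and at most about 1 mm off in line. I'll lower it, insert it 27 mm under the rim, and lever up to about 30°.

```bash
python3 -m crank '[[[0,0,-0.025],[0,0,0],-1],[[0,0,-0.025],[0,0,0],-1],[[0,0,-0.011],[0,0,0],-1],[[0,0,0],[0,0,0],-1],[[-0.001,0.014,0],[0,0,0],-1],[[-0.001,0.014,0],[0,0,0],-1],[[-0.001,0.014,0],[0,0,0],-1],[[-0.001,0.015,0],[0,0,0],-1],[[0,0,0],[0,0,0],-1],[[0,0,0],[0,0,0],-1]]'
python3 -m crank '[[[0,0,0.005],[0,0,0],-1],[[0,0,0.004],[0,0,0],-1],[[0,0.001,0.010],[0,0,0],-1],[[0,0.0015,0.009],[0,0,0],-1],[[0,0.003,0.009],[0,0,0],-1],[[0,0.004,0.009],[0,0,0],-1],[[0,0,0],[0,0,0],-1],[[0,0,0],[0,0,0],-1]]'
python3 - <<'E'
from h import *
p,d=imaging.snapshot("side"); cv2.imwrite("pics/side3.png",p)
cv2.imwrite("pics/s3c.png",cv2.resize(p[130:330,130:430],(800,533),interpolation=cv2.INTER_CUBIC))
E
```

```text
clock: 5.65
tool_pos: [0.6648, 0.0153, 0.0559]
orientation: [-180.0, 0.0, -85.8]
force: [-0.4, -0.2, -1.7]
opening: 0.0199
gripper_force: 30.0
clock: 6.45
tool_pos: [0.6648, 0.0239, 0.1019]
orientation: [-180.0, 0.0, -85.8]
force: [0.2, -0.9, -2.7]
opening: 0.0197
gripper_force: 30.0
```

View pics/s3c.png

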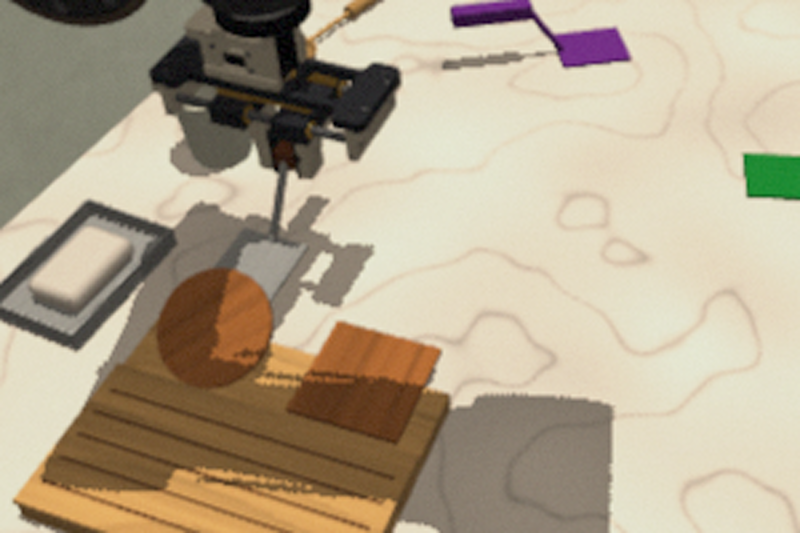

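The coaster is levered up about 30° with its far rim on the step, at crop (215,330), and the square coaster is untouched. I'll continue the arc past upright.

```bash
python3 -m crank '[[[0,0.003,0.005],[0,0,0],-1],[[0,0.003,0.005],[0,0,0],-1],[[-0.001,0.0035,0.005],[0,0,0],-1],[[0,0.0045,0.004],[0,0,0],-1],[[0,0.0045,0.004],[0,0,0],-1],[[-0.001,0.005,0.004],[0,0,0],-1],[[0,0.0055,0.003],[0,0,0],-1],[[0,0.0055,0.0025],[0,0,0],-1],[[-0.001,0.006,0.002],[0,0,0],-1],[[0,0.006,0.001],[0,0,0],-1],[[-0.001,0.006,0.001],[0,0,0],-1],[[0,0.006,0.0005],[0,0,0],-1]]'
python3 -m crank '[[[0,0.006,0],[0,0,0],-1],[[-0.001,0.006,0],[0,0,0],-1],[[0,0.006,0],[0,0,0],-1],[[-0.001,0.006,0],[0,0,0],-1],[[0,0.006,0],[0,0,0],-1],[[0,0,0],[0,0,0],-1],[[0,0,0],[0,0,0],-1],[[0,0,0],[0,0,0],-1],[[0,0,0],[0,0,0],-1]]'
python3 - <<'E'
from h import *
p,d=imaging.snapshot("side"); cv2.imwrite("pics/side4.png",p)
cv2.imwrite("pics/s4c.png",cv2.resize(p[130:330,130:430],(800,533),interpolation=cv2.INTER_CUBIC))
E
```

```text
clock: 7.7
tool_pos: [0.6606, 0.0827, 0.1385]
orientation: [180.0, 0.0, -85.8]
force: [0.5, 0.0, -1.9]
opening: 0.0198
gripper_force: 30.0
clock: 8.6
tool_pos: [0.6587, 0.1119, 0.1386]
orientation: [180.0, -0.0, -85.9]
force: [-0.7, -0.2, -1.6]
opening: 0.0199
gripper_force: 30.0
```

View pics/s4c.png

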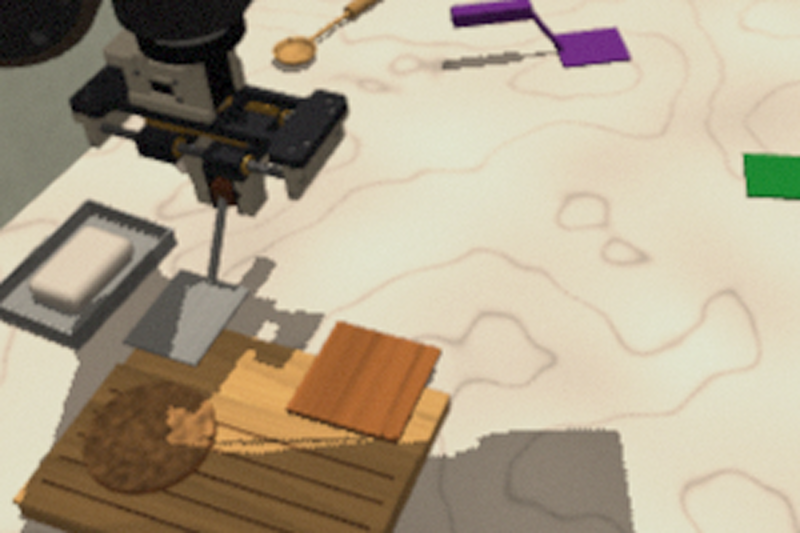

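The coaster now lies cork side up on the raised half, at crop (150,437), and the square coaster has not moved. I'll back off and stand the turner on the bare ledge near (0.56,-0.12).

```bash
python3 -m crank '[[[0,-0.02,0.01],[0,0,0],-1],[[0,-0.03,0.01],[0,0,0],-1],[[-0.014,-0.03,0],[0,0,0],-1],[[-0.014,-0.03,0],[0,0,0],-1],[[-0.014,-0.03,0],[0,0,0],-1],[[-0.014,-0.03,0],[0,0,0],-1],[[-0.014,-0.03,0],[0,0,0],-1],[[-0.014,-0.02,0],[0,0,0],-1],[[0,-0.01,0],[0,0,0],-1],[[0,0,0],[0,0,0],-1],[[0,0,0],[0,0,0],-1]]'
python3 -m crank '[[[0,0,-0.025],[0,0,0],-1],[[0,0,-0.03],[0,0,0],-1],[[0,0,-0.03],[0,0,0],-1],[[0,0,-0.015],[0,0,0],-1],[[0,0,-0.005],[0,0,0],-1],[[0,0,-0.003],[0,0,0],-1],[[0,0,-0.002],[0,0,0],-1],[[0,0,0],[0,0,0],-1],[[0,0,0],[0,0,0],-1]]'
```

```text
clock: 9.75
tool_pos: [0.5752, -0.1181, 0.1589]
orientation: [-180.0, 0.0, -85.9]
force: [0.4, -0.5, -2.5]
opening: 0.0199
gripper_force: 30.0
clock: 10.65
tool_pos: [0.5753, -0.1178, 0.0494]
orientation: [-179.9, -0.0, -85.8]
force: [0.5, -0.1, -2.1]
opening: 0.0201
gripper_force: 30.0
```

```bash
python3 -m crank '[[[0,0,-0.0015],[0,0,0],-1],[[0,0,0],[0,0,0],-1],[[0,0,-0.0015],[0,0,0],-1],[[0,0,0],[0,0,0],-1],[[0,0,0],[0,0,0],-1]]'
```

```text
clock: 11.15
tool_pos: [0.575, -0.1181, 0.0464]
orientation: [-180.0, -0.0, -85.8]
force: [-1.4, -0.8, 4.1]
opening: 0.0197
gripper_force: 30.0
```

The blade touches the ledge. I'll release and rise.

```bash
python3 -m crank '[[[0,0,0],[0,0,0],-0.4],[[0,0,0],[0,0,0],-0.2],[[0,0,0],[0,0,0],0.2],[[0,0,0],[0,0,0],0.5],[[0,0,0],[0,0,0],0.5],[[0,0,0],[0,0,0],0.5],[[0,0,0],[0,0,0],0.5],[[0,0,0],[0,0,0],0.5]]'
python3 -m crank '[[[0,0,0.02],[0,0,0],0.5],[[0,0,0.04],[0,0,0],0.5],[[0,0,0.04],[0,0,0],0.5],[[0,0,0.04],[0,0,0],0.5],[[0,-0.04,0.02],[0,0,0],0.5],[[0,-0.045,0],[0,0,0],0.5],[[0,-0.045,0],[0,0,0],0.5],[[0,-0.045,0],[0,0,0],0.5],[[0,-0.045,0],[0,0,0],0.5],[[0,0,0],[0,0,0],0.5],[[0,0,0],[0,0,0],0.5],[[0,0,0],[0,0,0],0.5]]'
python3 - <<'E'
from h import *
o=[]
for n,b in(("top",(60,260,80,400)),("side",(110,310,120,440))):
    p,d=imaging.snapshot(n); o.append(cv2.resize(p[b[0]:b[1],b[2]:b[3]],(480,300),interpolation=cv2.INTER_CUBIC))
    if n=="top":
        H,S,V=cv2.split(cv2.cvtColor(p,cv2.COLOR_BGR2HSV)); np.save("t5.npy",d)
cv2.imwrite("pics/end.png",np.vstack(o))
E
```

```text
clock: 11.95
tool_pos: [0.5747, -0.1178, 0.0456]
orientation: [-180.0, 0.0, -85.9]
force: [0.2, 0.2, -0.4]
opening: 0.0655
gripper_force: 0.0
clock: 13.15
tool_pos: [0.5746, -0.3373, 0.2054]
orientation: [180.0, 0.0, -85.8]
force: [-0.3, 0.5, 0.3]
opening: 0.0655
gripper_force: 0.0
```

View pics/end.png

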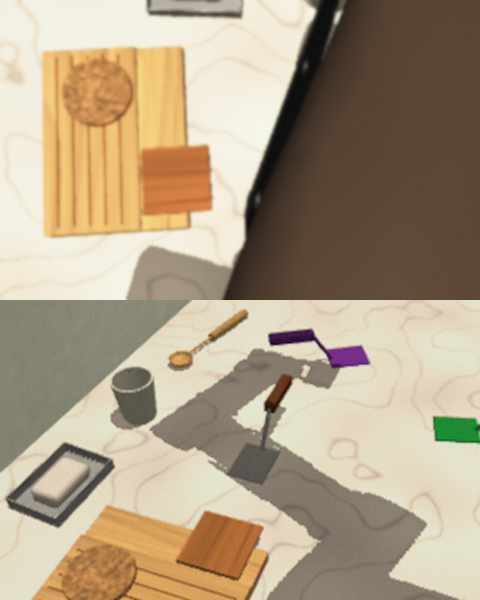

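The round coaster lies flat, cork side up, wholly on the raised half, at (97,92) in the upper panel. The square coaster is unmoved at (177,180). The turner stands on its blade on the ledge at (255,462) in the lower panel, and the robot is clear.

```bash
python3 -c "
from plant import close_job
print(close_job())"
```

```text
the job is handed in; nothing more can be done
None
```

The round coaster is flipped cork side up and flat on the raised half, the square coaster is unmoved, the turner stands on its blade on the bare ledge, and the job was handed in at about 13 s of the 54 s allowed.

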